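# Set the length stop of the came cutting block and run the came up to it

## Task

Set the came cutting block for its shortest pieces: flick the black star wheel click by click with a fingertip until the longest of the six stop rods has clicked in at the top, in line with the came. Then push the came along its trough by its tail end until its front end rests against that rod, and leave it lying there. Only push and flick: do not lift or carry the came, and leave the other things on the bench where they are.

Things in the scene. Friction and masses are not known exactly. Their poses are not given: they have to be found in the camera images.
- cutting_block: Came cutting block fixed to the bench: board 360 x 100 x 14 mm, origin at the centre of its underside, on the bench top. Block x runs along the trough from the tail end to the turret (roughly to the robot's left), y towards the robot, z up. A wooden riser carries an open aluminium trough; slotted wooden saw guides, 102 mm high, flank it at x = -10 to 35, |y| = 11.5 to 26 mm.
- trough_mouth (a point): Middle of the trough floor at its open tail end: block x = -170, y = 0, z = 69 mm. The trough runs from here to block x = 40 mm. Its two side walls stand at |y| = 7.5 to 10.5 mm and are low: their tops are 75 mm above the bench.
- wheel_axis (a point): Centre of the star wheel, a fixed point on the turret axis (parallel to block x): block x = 156, y = 0, z = 56 mm. Black hub of 20 mm radius, 12 mm thick along the axis, with six arms 60 degrees apart, 9 mm wide, reaching 40 mm from the axis. Clicked in, one arm points straight up and ends 96 mm above the bench. Other turret parts near the wheel are at most 83 mm high.
- turret (a joint): Turret angle, rad; wheel and rods turn together, both ways, without end. 0 or a whole turn = longest rod on top. A click is 1.047 rad (60 degrees): a sprung roller holds it, and snaps it on once pushed past half a click, about 4 N at an arm's end. Growing moves the top arm towards the robot (block +y), falling away from it (-y). Starts clicked in at any other rod (rarely balanced between two).
- long_rod_tip (a point): Centre of the free end of the longest stop rod (turns with the turret). Six steel rods, 8 mm thick, lie parallel to block x, 20 mm off the axis, at the angles of the wheel's arms, pointing to the trough. Long rod on top: tip at block x = 50, y = 0, z = 76 mm. The other tips are at x = 60, 70, 80, 90, 100 mm in order round the turret.
- came: Loose straight bar of H-section zinc came, 200 x 12 x 14 mm, about 0.12 kg, lying in the trough and at the start sticking out over its tail end. Origin at the centre of its underside, x axis along it towards the turret. In the trough its top is 83 mm above the bench, 8 mm over the trough walls.
- came_front (a point): Centre of the came's front end face (towards the turret), 7 mm above its underside. At the start 40 to 75 mm short of the long rod's tip in block x.
- came_tail (a point): Centre of the came's tail end face (away from the turret), 7 mm above its underside: the face to push. With the came against the long rod it is at block x = -150 mm, 20 mm inside the trough, where a wide finger reaches only what stands above the 75 mm walls.
- came_offcut: Bystander: a 55 mm offcut of the same came, on the board beside the turret's rods.
- eraser: Bystander: eraser 20 x 42 x 13 mm on the board behind the riser.
- grozing_pliers: Bystander: red-handled pliers 188 x 60 x 13 mm on the bench behind the block.
- masking_tape: Bystander: roll of masking tape, 92 mm across, 24 mm high.
- nail_tin: Bystander: flat red tin 83 x 115 x 28 mm.

How it is judged:
On the way, in this order (a step that is already met when the one before it is completed fails the run):
1. the longest rod is clicked in at the top while the came is still at least 10 mm short of it (y of long_rod_tip in the frame of cutting_block between -0.0025 and 0.0025 m and z of long_rod_tip in the frame of cutting_block above 0.0745 m and x of came_front in the frame of cutting_block below 0.04 m), for 0.2 s.
2. the came's front end is against the longest rod (y of long_rod_tip in the frame of cutting_block between -0.0025 and 0.0025 m and z of long_rod_tip in the frame of cutting_block above 0.0745 m and x of came_front in the frame of cutting_block between 0.0475 and 0.052 m), for 0.2 s.
At the end, for the whole second after the job is handed in: The longest stop rod is clicked in at the top (its tip within 2.5 mm sideways of the trough's middle line), the came lies flat in the trough (within 3 mm in height, 4 mm sideways) with its front end within 2.5 mm of that rod's tip, and everything is at rest (all of step 2 and z of came in the frame of cutting_block between 0.066 and 0.072 m and y of came in the frame of cutting_block between -0.004 and 0.004 m and angle between the x axis of came and the x axis of cutting_block, either way round below 0.05 rad and linear speed of came below 0.01 m/s and velocity of joint turret between -0.1 and 0.1 rad/s); the robot touches nothing.
It fails at once if the came is lifted out of its trough (more than 12 mm) (z of any of came_front, came_tail in the frame of cutting_block above 0.088 m).
It fails at once if a bystander (offcut, eraser, pliers, tape roll, tin) is moved more than 20 mm (distance of any of came_offcut, eraser, grozing_pliers, masking_tape, nail_tin from where it was at the start of the episode above 0.02 m).
It also fails if it takes over 58 s, if anything falls off the work surface, if the arm or the gripper's body presses on something with over 40 N, if the wrist force passes 120 N, or if a joint passes its speed limit or range.

## Robot

A 7-joint arm with a two-finger parallel gripper is mounted at the origin on a cart in front of the work surface, level with it; the furniture and walls round the work are solid. World frame = base frame: x ahead of the robot, y to its left, z up, the work surface at z = 0. Lengths are in m, angles in rad, forces in N, time in s.
With the tool pointing down it reaches from about 0.425 to 0.925 m from the base axis. Payload 6.8 kg.
Tool frame: the origin (TCP) lies at the very end of the fingers, on their centre line; the grasp point (between the pads) lies 19 mm behind it; z points along the fingers, y is the line along which they close (so a half turn about z gives the same grasp; the last joint's range is limited). The gripper opens to 85 mm and grips with 20 to 120 N. Pads are 22 mm wide; open, the fingers measure 114 mm over their backs; the gripper's body (76 mm by 85 mm) begins 54 mm behind the grasp point. The pads swing forward as they close: fully open they stand 13 mm farther back than shut.
Start: joints at [-1.434, 0.477, 0.022, 1.555, -0.011, 1.109, -0.083], TCP at [0.164, 0.655, 0.231] pointing down, gripper open.
Joint ranges: [-2.96, 2.96], [-0.34, 2.1], [-1.41, 1.46], [0.24, 2.44], [-1.37, 4.51], [0.17, 1.92], [-2.96, 2.96]. Speed limits (rad/s): [2.39, 2.39, 3.14, 3.14, 3.14, 3.14, 3.14].

## Interface

Orientations are given as a unit quaternion [w, x, y, z].
In Python, from station import get_obs, read_camera, hand_in gives the robot as it stands.
- The arm moves only by the tool arm_command, never from a script. Its argument "commands" is one flat list of numbers, 7 for each row, row after row: the shift along the tool's x, y, z in m, then the turn, a rotation vector about the tool's x, y, z in degrees, then the opening, from 0 (shut) to 1 (fully open). In form: [tx, ty, tz, rx, ry, rz, fingers, tx, ty, tz, rx, ry, rz, fingers, ...]. A call has 1 to 8 rows; each row is the pose to reach, as a shift and turn from the pose commanded when the call began, along the tool's axes at that moment; what a row does not reach only later rows make up. A row lasts 1/10 s, in which the tool goes at most 50 mm and 8.59 degrees, less where a joint would pass 70% of its speed; a pose out of reach is approached as far as the arm can. A call with a gripper value outside its range is refused whole. The fingers move at their own pace and stop on an object; "force" is the grip in N (left out, the last holds). Time passes only in rows, so rows that repeat a pose let the fingers close. It gives the time, the measured TCP pose, the force, the opening and the grip force at its end, in the units of the state.
- get_obs(): the state, without advancing time (a new reading comes with each control period).
- read_camera(name): name is "scene" or "top"; returns a dict with "img" (400x640x3 uint8, red, green, blue), "camera_matrix" (3x3 intrinsics, pixels), "k1" (the pictures are not rectified: a ray, as slopes to the right and down, at radius r is drawn at 1 + k1 r^2 times it, then the intrinsics apply), "pose" (4x4, takes a point from camera to world coordinates). Camera axes: x right, y down, z forward; pixel columns grow to the right and rows downward; lengths in m; the calibration is good to about 2 mm. A picture is of the moment at which its call begins. There is no depth.
- hand_in(): hands the job in; it is judged then, once.
The state is a dict: "t": time; "q": joint angles; "joint_vel": joint speeds; "joint_torque": joint torques, N m; "eef_pos": TCP position; "tool_rot": TCP orientation; "contact_force": force on the tool from outside, world axes, zero at the start; "torque": the same for the moment, N m; "gripper_width": opening from 0.0 (shut) to 1.0 (fully open); "grasp_force": force on a finger pad.
Only numpy, scipy, OpenCV 4.12 (cv2) and the standard library are available. Lean on these libraries where they do the work, as an engineer would, in place of code of your own. Each camera call takes 0.05 s, during which the arm holds its last target. There are 200 camera calls.

## Working session

There is one attempt and no reset: what is moved stays moved. The work goes in short steps, Python scripts to look and compute and a tool call to move; the robot and the scene stay as the last step left them, time stands still between calls to the robot, and variables do not carry over. Pictures are saved under pics/ and viewed, at most 11 in all, crops included, and the job is handed in when it is done.

Besides the shell and the picture viewer there is one more tool, called after "Call:" by a JSON object that holds its "op" and its "data", one argument or row to a line. arm_command: Moves the arm, as the interface text tells. Its arguments: {"type":"object","properties":{"commands":{"type":"array","items":{"type":"number"}},"force":{"type":"number"}},"required":["commands"]}

```bash
mkdir -p pics; ls
cat > h.py <<'E'
import numpy as np, cv2
from station import get_obs, read_camera, hand_in
def snap(name):
    d=read_camera(name); cv2.imwrite  # noqa
    return d
def ray(d,uv):
    K=np.array(d["camera_matrix"]);k=d["k1"];P=np.array(d["pose"])
    p=cv2.undistortPoints(np.array([[uv]],float),K,np.array([k,0,0,0.]))[0,0]
    v=P[:3,:3]@np.array([p[0],p[1],1.]);return P[:3,3],v/np.linalg.norm(v)
def onplane(d,uv,z):
    o,v=ray(d,uv);return o+v*(z-o[2])/v[2]
def proj(d,X):
    P=np.linalg.inv(np.array(d["pose"]));c=P[:3,:3]@np.array(X,float)+P[:3,3]
    s=c[:2]/c[2];s=s*(1+d["k1"]*(s@s));K=np.array(d["camera_matrix"])
    return K[0,0]*s[0]+K[0,2],K[1,1]*s[1]+K[1,2]
def tri(d1,a,d2,b):
    o1,v1=ray(d1,a);o2,v2=ray(d2,b)
    t=np.linalg.lstsq(np.c_[v1,-v2],o2-o1,rcond=None)[0]
    p,q=o1+t[0]*v1,o2+t[1]*v2;return (p+q)/2,np.linalg.norm(p-q)
E
python3 - <<'E'
from h import *
o=get_obs();print(o["t"],o["eef_pos"],o["tool_rot"],o["contact_force"])
for n in("scene","top"):
    d=read_camera(n);np.save(f"pics/{n}0.npy",d,allow_pickle=True)
    cv2.imwrite(f"pics/{n}0.png",d["img"][:,:,::-1]);print(n,d["camera_matrix"],d["k1"],d["pose"])
E
```

```text
pics
0.0 [0.16343457 0.65428123 0.23030233] [-6.19390954e-05  1.22073638e-01  9.92520588e-01 -9.51422971e-04] [-0.38332977  0.2142683   0.59590766]
scene [[432.47305913   0.         316.96900216]
 [  0.         432.47305913 196.4802297 ]
 [  0.           0.           1.        ]] -0.10671805412429795 [[ 0.62344701 -0.58734445  0.51608171 -0.01213911]
 [-0.78172428 -0.45570507  0.42572296 -0.68949999]
 [-0.01486497 -0.66884931 -0.74324938  0.94141776]
 [ 0.          0.          0.          1.        ]]
top [[446.18778119   0.         322.57949903]
 [  0.         446.18778119 198.96445157]
 [  0.           0.           1.        ]] -0.07803337551471877 [[ 1.09262732e-01 -9.70060804e-01  2.16895580e-01  3.51351637e-01]
 [-9.94012442e-01 -1.06419329e-01  2.47828729e-02 -2.29251985e-01]
 [-9.59011526e-04 -2.18304750e-01 -9.75880175e-01  1.14135651e+00]
 [ 0.00000000e+00  0.00000000e+00  0.00000000e+00  1.00000000e+00]]
```

View pics/scene0.png

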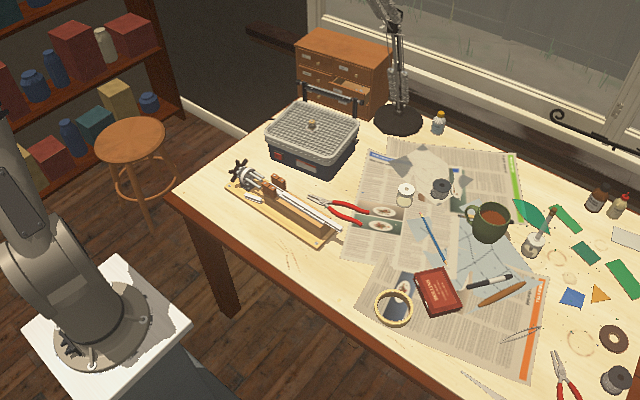

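View pics/top0.png

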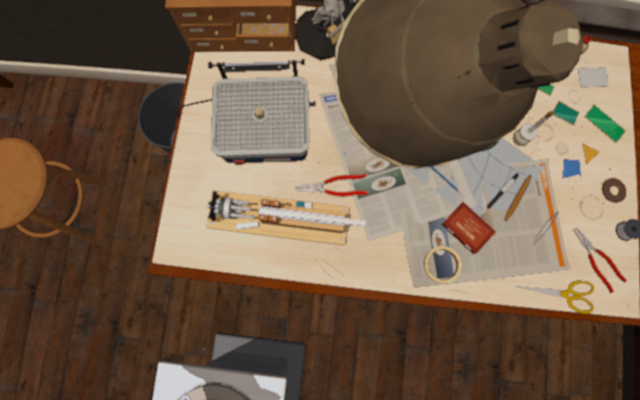

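The block is at scene (230–345, 160–250) and at top (208–365, 190–242). The wheel is at scene (240,170) and top (216,207), and the came tail is near scene (338,230) and top (362,222). I'll enlarge both.

Run:
```python
from h import *
a=cv2.imread("pics/scene0.png")[150:250,222:347];b=cv2.imread("pics/top0.png")[182:247,203:370]
a=cv2.resize(a,None,fx=6,fy=6,interpolation=cv2.INTER_CUBIC);b=cv2.resize(b,None,fx=4.7,fy=4.7,interpolation=cv2.INTER_CUBIC)
cv2.imwrite("pics/sc1.png",a);cv2.imwrite("pics/tp1.png",b);print(a.shape,b.shape)
```

```text
(600, 750, 3) (306, 785, 3)
```

View pics/sc1.png

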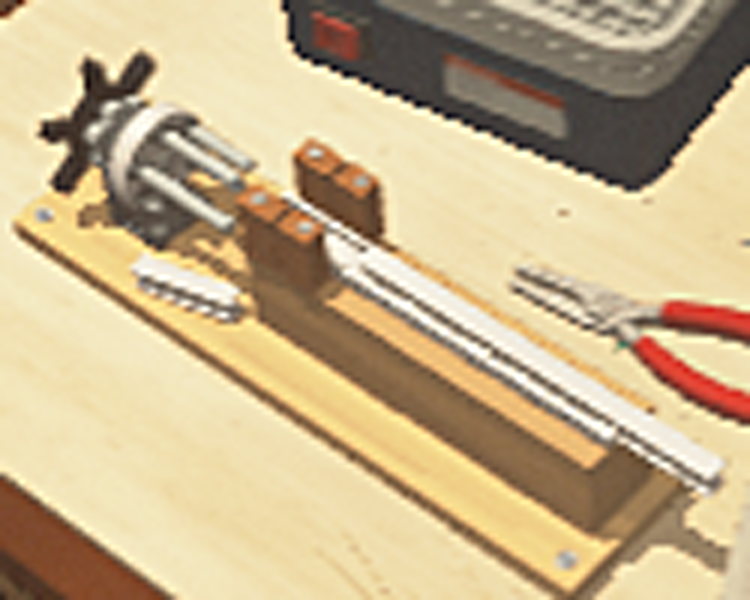

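View pics/tp1.png

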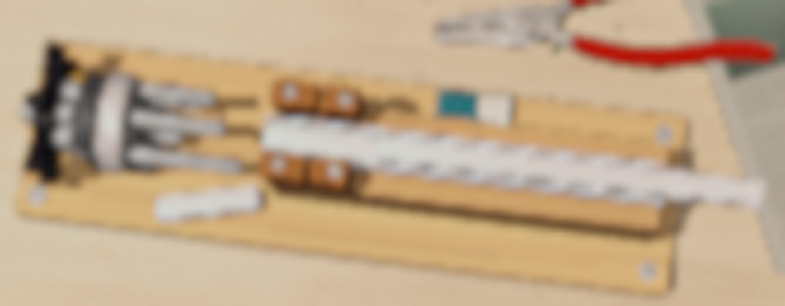

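```bash
cat > blk.py <<'E'
from h import *
S=np.load("pics/scene0.npy",allow_pickle=True).item();T=np.load("pics/top0.npy",allow_pickle=True).item()
s=lambda u,v:((u+.5)/6+222-.5,(v+.5)/6+150-.5)
t=lambda u,v:((u+.5)/4.7+203-.5,(v+.5)/4.7+182-.5)
# board corners on z=.014 : tail-near, tail-far, turret-near, turret-far
C={"tn":(t(668,295),(-.18,.05)),"tf":(t(690,118),(-.18,-.05)),"wn":(t(13,213),(.18,.05)),"wf":(t(49,42),(.18,-.05))}
W=np.array([onplane(T,c[0],.014)[:2] for c in C.values()]);B=np.array([c[1] for c in C.values()])
wc,bc=W.mean(0),B.mean(0);H=(B-bc).T@(W-wc);U,_,V=np.linalg.svd(H);R=V.T@np.diag([1,np.linalg.det(V.T@U.T)])@U.T
o=wc-R@bc
def toW(p):return np.r_[o+R@np.array(p[:2]),p[2]]
def toB(p):return np.r_[R.T@(np.array(p[:2])-o),p[2]]
E
python3 - <<'E'
from blk import *
print("origin",o,"yaw of x",np.degrees(np.arctan2(R[1,0],R[0,0])),"res mm",np.round(1e3*(W-(o+B@R.T)),1).tolist())
# scene check
for n,p in {"sc wn":s(15,224),"sc tn":s(572,598),"sc screw n":s(44,214),"sc screw t":s(568,560)}.items(): print(n,np.round(1e3*toB(onplane(S,p,.014)),1))
print("top screws",[np.round(1e3*toB(onplane(T,p,.014)),1).tolist() for p in(t(38,193),t(648,271),t(663,133))])
for n,(p,z) in {"back tip":(t(212,97),.066),"top tip":(t(222,127),.076),"near tip":(t(240,163),.066),"came tail top":(t(765,193),.083),"came front top":(t(263,134),.083)}.items(): print("T",n,np.round(1e3*toB(onplane(T,p,z)),1))
for n,(p,z) in {"top tip?":(s(250,163),.076),"mid tip?":(s(237,182),.076),"near tip":(s(228,220),.066),"came tail top":(s(718,467),.083)}.items(): print("S",n,np.round(1e3*toB(onplane(S,p,z)),1))
for n,a,b in(("tail",s(716,466),t(763,192)),("near",s(228,220),t(240,163)),("top/250",s(250,163),t(222,127)),("top/237",s(237,182),t(222,127)),("back/250",s(250,163),t(212,97))):
    p,e=tri(S,a,T,b);print(n,np.round(1e3*toB(p),1),"err",round(e*1e3,1))
print("proj wheel arms in scene crop (up, pitch60)",[np.round((np.array(proj(S,toW([.156,.04*np.sin(k*np.pi/3),.056+.04*np.cos(k*np.pi/3)])))-[222,150])*6).tolist() for k in range(6)])
E
```

```text
origin [ 0.54224735 -0.0909949 ] yaw of x 89.18995995532617 res mm [[1.1, 1.0], [-0.6, 0.0], [1.1, 0.9], [-1.7, -1.9]]
sc wn [174.   52.3  14. ]
sc tn [-183.2   52.4   14. ]
sc screw n [167.6  38.5  14. ]
sc screw t [-168.9   37.9   14. ]
top screws [[169.2, 36.2, 14.0], [-166.8, 37.3, 14.0], [-166.2, -39.2, 14.0]]
T back tip [ 72.3 -18.7  66. ]
T top tip [62.6 -1.6 76. ]
T near tip [52.2 14.4 66. ]
T came tail top [-220.    -0.6   83. ]
T came front top [39.7  0.6 83. ]
S top tip? [ 63.8 -11.3  76. ]
S mid tip? [59.8  1.5 76. ]
S near tip [53.5 15.6 66. ]
S came tail top [-220.1   -0.5   83. ]
tail [-218.9   -1.    82.3] err 0.4
near [52.6 15.1 66.4] err 1.8
top/250 [58.8 -2.7 85.1] err 6.8
top/237 [63.9 -2.3 70.4] err 0.7
back/250 [ 72.8 -18.9  64.3] err 0.2
proj wheel arms in scene crop (up, pitch60) [[89.0, 59.0], [43.0, 129.0], [56.0, 187.0], [113.0, 176.0], [157.0, 109.0], [146.0, 51.0]]
```

The near-side rod tip measures x≈52 mm at y=+15 (nominal 50), the top one 60–63 and the back one 72. So the longest rod is one click towards the robot. The top arm has to be flicked once away from the robot, which is falling angle. The came tail is at block x≈-219.5.

```bash
cat > go.py <<'E'
import sys
from blk import *
from scipy.spatial.transform import Rotation as Ro
def tool(): 
    ob=get_obs();q=ob["tool_rot"];return ob,np.array(ob["eef_pos"]),Ro.from_quat([q[1],q[2],q[3],q[0]])
if __name__=="__main__":
    ob,p,r=tool()
    X=np.r_[R[:,0],0];Y=np.r_[R[:,1],0]
    Rt=Ro.from_matrix(np.c_[Y,X,[0,0,-1]])
    print("t",ob["t"],"block mm",np.round(1e3*toB(p),1),"F",np.round(ob["contact_force"],1),"rot",np.round((r.inv()*Rt).as_rotvec(degrees=True),2))
    for a in sys.argv[1:]:
        w=toW(np.array([float(v) for v in a.split(",")])/1e3);print(a,"->",np.round(r.inv().apply(w-p),4))
E
python3 go.py 156,30,150 156,30,230
```

```text
t 0.1 block mm [739.9 389.3 230.4] F [-0.4  0.2 -0.3] rot [ -0.09  -0.   -13.22]
156,30,150 -> [-0.4832 -0.4862  0.0813]
156,30,230 -> [-0.4832 -0.4863  0.0013]
```

Call:
{"op": "arm_command", "data": {
  "commands": [-0.483, -0.486, 0.06, 0, 0, -13.2, 0, -0.483, -0.486, 0.06, 0, 0, -13.2, 0, -0.483, -0.486, 0.06, 0, 0, -13.2, 0, -0.483, -0.486, 0.06, 0, 0, -13.2, 0, -0.483, -0.486, 0.06, 0, 0, -13.2, 0, -0.483, -0.486, 0.06, 0, 0, -13.2, 0, -0.483, -0.486, 0.06, 0, 0, -13.2, 0, -0.483, -0.486, 0.06, 0, 0, -13.2, 0]
}}

```text
t: 0.9
eef_pos: [0.3681, 0.3106, 0.1962]
tool_rot: [-0.0, 0.007, 1.0, -0.0]
contact_force: [1.7, 0.4, 0.4]
gripper_width: -0.0
grasp_force: 0.0
```

```bash
python3 go.py 156,32,170
```

```text
t 0.9 block mm [399.1 179.8 196.2] F [1.7 0.4 0.4] rot [-0.   -0.01 -0.01]
156,32,170 -> [-0.1478 -0.243   0.0262]
```

Call:
{"op": "arm_command", "data": {
  "commands": [-0.148, -0.243, 0.026, 0, 0, 0, 0, -0.148, -0.243, 0.026, 0, 0, 0, 0, -0.148, -0.243, 0.026, 0, 0, 0, 0, -0.148, -0.243, 0.026, 0, 0, 0, 0, -0.148, -0.243, 0.026, 0, 0, 0, 0, -0.148, -0.243, 0.026, 0, 0, 0, 0, -0.148, -0.243, 0.026, 0, 0, 0, 0, -0.148, -0.243, 0.026, 0, 0, 0, 0]
}}

```text
t: 1.7
eef_pos: [0.5118, 0.0669, 0.17]
tool_rot: [-0.001, 0.008, 1.0, -0.0]
contact_force: [0.1, 0.9, 0.1]
gripper_width: -0.0
grasp_force: 0.0
```

```bash
python3 go.py 156,32,89 156,-3,89
python3 - <<'E'
from h import *
d=read_camera("scene");c=cv2.resize(d["img"][100:200,180:305,::-1],None,fx=6,fy=6,interpolation=cv2.INTER_CUBIC);cv2.imwrite("pics/sc2.png",c)
E
```

```text
t 1.7 block mm [157.4  32.7 170. ] F [0.1 0.9 0.1] rot [-0.01 -0.06 -0.13]
156,32,89 -> [-0.0008 -0.0014  0.081 ]
156,-3,89 -> [-0.0358 -0.0013  0.0809]
```

View pics/sc2.png

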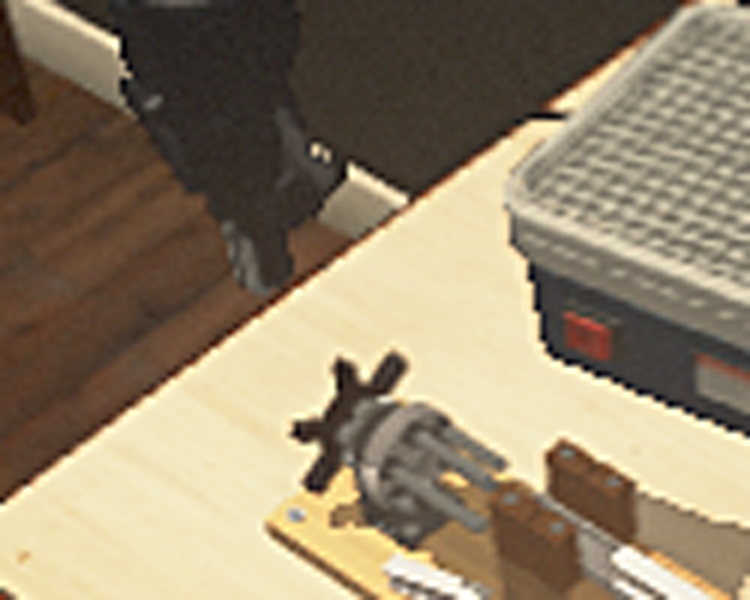

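The shut fingertip is at crop (262,290), clear above and on the robot side of the wheel, which is at (340,420). I'll descend and flick once.

Call:
{"op": "arm_command", "data": {
  "commands": [0, -0.001, 0.045, 0, 0, 0, 0, 0, -0.001, 0.081, 0, 0, 0, 0, 0, -0.001, 0.081, 0, 0, 0, 0, -0.01, -0.001, 0.081, 0, 0, 0, 0, -0.018, -0.001, 0.081, 0, 0, 0, 0, -0.024, -0.001, 0.081, 0, 0, 0, 0, -0.03, -0.001, 0.081, 0, 0, 0, 0, -0.036, -0.001, 0.081, 0, 0, 0, 0]
}}

```text
t: 2.55
eef_pos: [0.549, 0.0661, 0.09]
tool_rot: [0.001, 0.007, 1.0, 0.0]
contact_force: [-1.0, 0.0, -0.2]
gripper_width: 0.002
grasp_force: 0.4
```

```bash
python3 go.py
python3 - <<'E'
from h import *
d=read_camera("scene");c=cv2.resize(d["img"][130:210,205:305,::-1],None,fx=7,fy=7,interpolation=cv2.INTER_CUBIC);cv2.imwrite("pics/sc3.png",c)
E
```

```text
t 2.55 block mm [157.2  -4.5  90. ] F [-1.   0.  -0.2] rot [ 0.02  0.07 -0.01]
```

View pics/sc3.png

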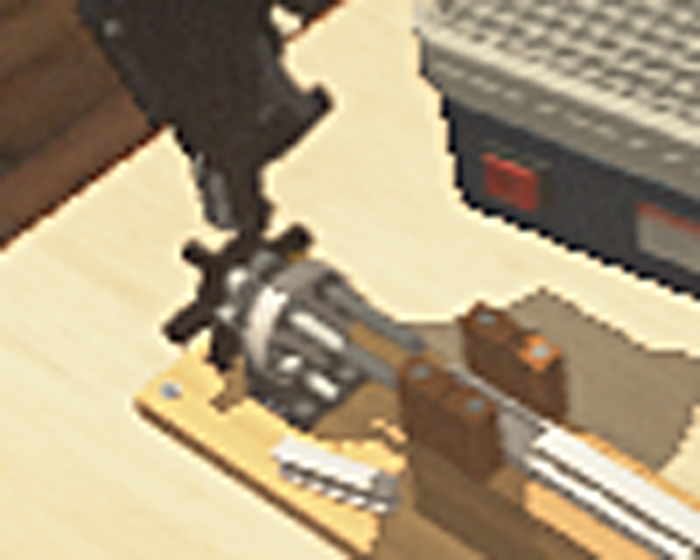

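The finger sits between two arms, at crop (190,250) and (295,235), and the wheel is about half a click on. I'll push 5 mm more, then lift out straight up.

Call:
{"op": "arm_command", "data": {
  "commands": [-0.003, 0, 0, 0, 0, 0, 0, -0.005, 0, 0, 0, 0, 0, 0, -0.005, 0, 0, 0, 0, 0, 0, -0.005, 0, -0.015, 0, 0, 0, 0, -0.005, 0, -0.06, 0, 0, 0, 0, -0.005, 0, -0.09, 0, 0, 0, 0, -0.005, 0, -0.09, 0, 0, 0, 0]
}}

```text
t: 3.3
eef_pos: [0.5558, 0.0661, 0.1838]
tool_rot: [0.004, 0.007, 1.0, 0.001]
contact_force: [0.4, 0.4, -0.0]
gripper_width: -0.003
grasp_force: 0.0
```

```bash
python3 go.py -280,0,180 -250,0,120
python3 - <<'E'
from h import *
d=read_camera("scene");e=read_camera("top")
np.save("pics/S4.npy",d,allow_pickle=True);np.save("pics/T4.npy",e,allow_pickle=True)
c=cv2.resize(d["img"][150:210,220:290,::-1],None,fx=8,fy=8,interpolation=cv2.INTER_CUBIC);cv2.imwrite("pics/sc4.png",c)
E
```

```text
t 3.3 block mm [157.3 -11.4 183.8] F [ 0.4  0.4 -0. ] rot [ 0.13  0.44 -0.04]
-280,0,180 -> [ 0.0111 -0.4373  0.0027]
-250,0,120 -> [ 0.0115 -0.4074  0.0628]
```

View pics/sc4.png

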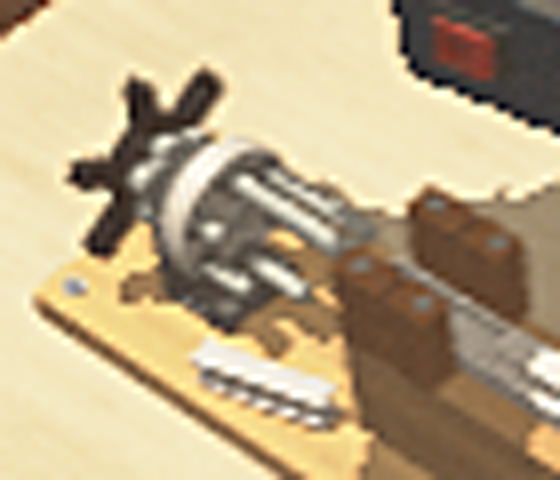

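The wheel is clicked in: an arm points up at crop (140,85), and the top rod now reaches towards the saw guides with its tip near (340,240). I'll check that against the predicted tip while moving to the came's tail.

Run:
```python
from blk import *
for x,y,z in((50,0,76),(60,0,76),(60,-17.3,66),(100,17.3,66),(90,17.3,46)): print(x,y,z,np.round((np.array(proj(S,toW(np.array([x,y,z])/1e3)))-[220,150])*8))
```

```text
50 0 76 [352. 249.]
60 0 76 [331. 237.]
60 -17.3 66 [368. 229.]
100 17.3 66 [220. 233.]
90 17.3 46 [247. 285.]
```

Call:
{"op": "arm_command", "data": {
  "commands": [0.011, -0.437, 0.003, 0, 0.4, 0, 0, 0.011, -0.437, 0.003, 0, 0.4, 0, 0, 0.011, -0.437, 0.003, 0, 0.4, 0, 0, 0.011, -0.437, 0.003, 0, 0.4, 0, 0, 0.011, -0.437, 0.003, 0, 0.4, 0, 0, 0.011, -0.437, 0.003, 0, 0.4, 0, 0, 0.011, -0.437, 0.003, 0, 0.4, 0, 0, 0.011, -0.437, 0.003, 0, 0.4, 0, 0]
}}

```text
t: 4.2
eef_pos: [0.5359, -0.3351, 0.1748]
tool_rot: [-0.005, 0.007, 1.0, 0.001]
contact_force: [0.2, 0.5, 0.5]
gripper_width: 0.001
grasp_force: 0.0
```

```bash
python3 go.py -265,0,78.5 -165,0,78.5
```

```text
t 4.2 block mm [-244.2    2.8  174.8] F [0.2 0.5 0.5] rot [ 0.08 -0.55 -0.01]
-265,0,78.5 -> [-0.0038 -0.0209  0.0963]
-165,0,78.5 -> [-0.0038  0.0791  0.0964]
```

Call:
{"op": "arm_command", "data": {
  "commands": [-0.003, -0.031, 0, 0, -0.5, 0, 0, -0.003, -0.031, 0.03, 0, -0.5, 0, 0, -0.003, -0.031, 0.06, 0, -0.5, 0, 0, -0.003, -0.031, 0.06, 0, -0.5, 0, 0]
}}

```text
t: 4.6
eef_pos: [0.5356, -0.3626, 0.1108]
tool_rot: [-0.004, 0.007, 1.0, 0.003]
contact_force: [-0.2, 0.5, -0.8]
gripper_width: 0.0
grasp_force: 0.0
```

```bash
python3 go.py -260,0,78.5 -165,0,78.5
```

```text
t 4.6 block mm [-271.6    2.8  110.8] F [-0.2  0.5 -0.8] rot [ 0.29 -0.45 -0.04]
-260,0,78.5 -> [-0.003   0.0115  0.0324]
-165,0,78.5 -> [-0.0029  0.1065  0.0328]
```

Call:
{"op": "arm_command", "data": {
  "commands": [-0.003, 0, 0.032, 0.3, -0.5, 0, 0, -0.003, 0, 0.032, 0.3, -0.5, 0, 0, -0.003, 0.015, 0.032, 0.3, -0.5, 0, 0, -0.003, 0.025, 0.032, 0.3, -0.5, 0, 0, -0.003, 0.025, 0.032, 0.3, -0.5, 0, 0]
}}

```text
t: 5.1
eef_pos: [0.5442, -0.3371, 0.086]
tool_rot: [0.006, 0.006, 1.0, -0.002]
contact_force: [-0.0, 0.4, 0.4]
gripper_width: 0.001
grasp_force: 0.0
```

```bash
python3 go.py -165,0,78.5
```

```text
t 5.1 block mm [-246.    -5.5   86. ] F [-0.   0.4  0.4] rot [-0.23  0.7   0.18]
-165,0,78.5 -> [0.0053 0.0811 0.0071]
```

Call:
{"op": "arm_command", "data": {
  "commands": [0, 0, 0, 0, 0, 0, 0, 0, 0, 0, 0, 0, 0, 0, 0, 0, 0, 0, 0, 0, 0]
}}

```text
t: 5.4
eef_pos: [0.5427, -0.3404, 0.0851]
tool_rot: [0.005, 0.007, 1.0, -0.003]
contact_force: [0.5, -0.1, 1.1]
gripper_width: 0.002
grasp_force: 0.0
```

```bash
python3 go.py -165,0,78.5
```

```text
t 5.4 block mm [-249.4   -4.    85.1] F [ 0.5 -0.1  1.1] rot [-0.33  0.62 -0.05]
-165,0,78.5 -> [0.0042 0.0844 0.006 ]
```

Call:
{"op": "arm_command", "data": {
  "commands": [0.004, 0, 0.0065, -0.3, 0.6, 0, 0, 0.004, 0, 0.0065, -0.3, 0.6, 0, 0, 0.004, 0.008, 0.0065, -0.3, 0.6, 0, 0, 0.004, 0.008, 0.0065, -0.3, 0.6, 0, 0, 0.004, 0.008, 0.0065, -0.3, 0.6, 0, 0]
}}

```text
t: 5.9
eef_pos: [0.5392, -0.3313, 0.0781]
tool_rot: [0.0, 0.007, 1.0, 0.0]
contact_force: [0.1, 0.0, -0.8]
gripper_width: 0.002
grasp_force: 0.0
```

```bash
python3 go.py -165,0,78.5
python3 - <<'E'
from h import *
d=read_camera("scene");c=cv2.resize(d["img"][180:260,290:390,::-1],None,fx=7,fy=7,interpolation=cv2.INTER_CUBIC);cv2.imwrite("pics/sc5.png",c)
E
```

```text
t 5.9 block mm [-240.3   -0.3   78.1] F [ 0.1  0.  -0.8] rot [0.01 0.01 0.03]
-165,0,78.5 -> [ 0.0003  0.0753 -0.0004]
```

View pics/sc5.png

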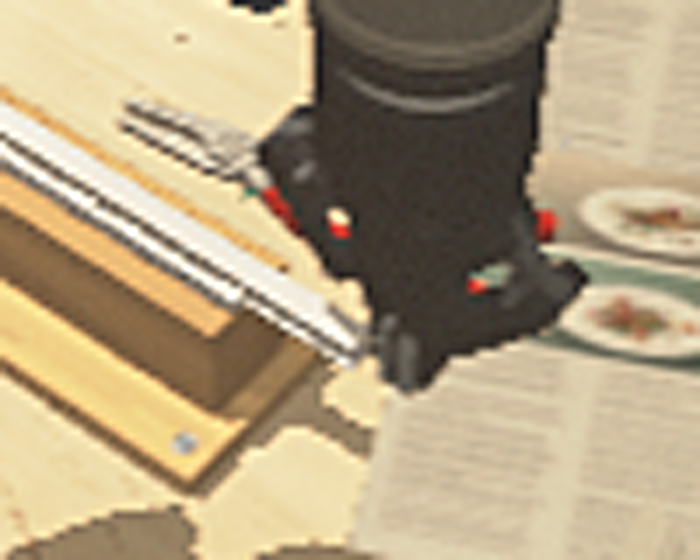

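The fingertip, at crop (400,360), stands just behind the came's tail face at (355,345) and is lined up with it. Now I'll push slowly.

Call:
{"op": "arm_command", "data": {
  "commands": [0, 0.008, 0, 0, 0, 0, 0, 0, 0.015, 0, 0, 0, 0, 0, 0, 0.022, 0, 0, 0, 0, 0, 0, 0.03, 0, 0, 0, 0, 0, 0, 0.038, 0, 0, 0, 0, 0, 0, 0.046, 0, 0, 0, 0, 0, 0, 0.053, 0, 0, 0, 0, 0, 0, 0.058, 0, 0, 0, 0, 0]
}}

```text
t: 6.75
eef_pos: [0.5399, -0.273, 0.0781]
tool_rot: [0.0, 0.007, 1.0, 0.0]
contact_force: [0.1, 0.4, -0.3]
gripper_width: -0.001
grasp_force: 0.3
```

```bash
python3 go.py -165,0,78.5
```

```text
t 6.75 block mm [-182.    -0.3   78.1] F [ 0.1  0.4 -0.3] rot [0.01 0.01 0.02]
-165,0,78.5 -> [ 0.0003  0.017  -0.0004]
```

Call:
{"op": "arm_command", "data": {
  "commands": [0, 0.004, 0, 0, 0, 0, 0, 0, 0.007, 0, 0, 0, 0, 0, 0, 0.009, 0, 0, 0, 0, 0, 0, 0.011, 0, 0, 0, 0, 0, 0, 0.012, 0, 0, 0, 0, 0, 0, 0.013, 0, 0, 0, 0, 0, 0, 0.013, 0, 0, 0, 0, 0]
}}

```text
t: 7.45
eef_pos: [0.54, -0.2608, 0.0781]
tool_rot: [0.0, 0.007, 1.0, 0.0]
contact_force: [-0.3, 0.7, 0.9]
gripper_width: 0.002
grasp_force: 0.2
```

```bash
python3 go.py
python3 - <<'E'
from h import *
np.save("pics/T6.npy",read_camera("top"),allow_pickle=True);d=read_camera("scene");np.save("pics/S6.npy",d,allow_pickle=True)
a=cv2.resize(d["img"][165:240,240:340,::-1],None,fx=7,fy=7,interpolation=cv2.INTER_CUBIC);cv2.imwrite("pics/sc6.png",a)
E
```

```text
t 7.45 block mm [-1.698e+02 -1.000e-01  7.810e+01] F [-0.3  0.7  0.9] rot [ 0.01  0.   -0.02]
```

View pics/sc6.png

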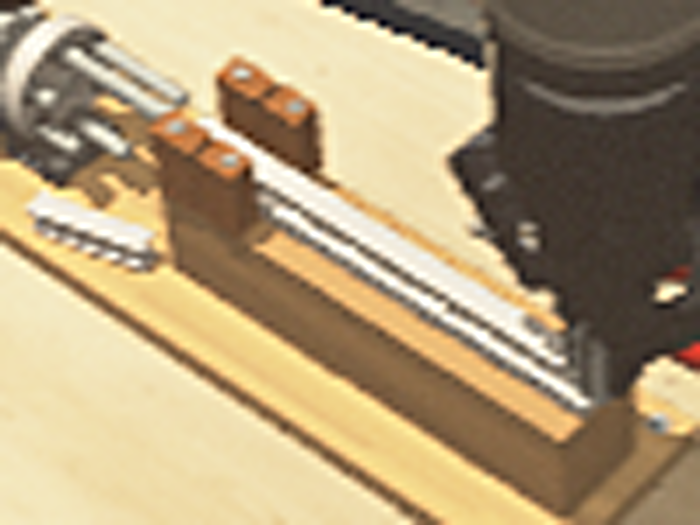

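The came has slid along the trough. Its front is at about crop (203,120), a little short of the rod tip near (180,110). I'll creep on until the force rises.

Call:
{"op": "arm_command", "data": {
  "commands": [0, 0.001, 0, 0, 0, 0, 0, 0, 0.002, 0, 0, 0, 0, 0, 0, 0.003, 0, 0, 0, 0, 0, 0, 0.004, 0, 0, 0, 0, 0, 0, 0.004, 0, 0, 0, 0, 0]
}}

```text
t: 8.05
eef_pos: [0.54, -0.2566, 0.078]
tool_rot: [-0.0, 0.007, 1.0, 0.0]
contact_force: [0.9, -0.0, 0.7]
gripper_width: 0.003
grasp_force: 0.2
```

Call:
{"op": "arm_command", "data": {
  "commands": [0, 0.001, 0, 0, 0, 0, 0, 0, 0.002, 0, 0, 0, 0, 0, 0, 0.002, 0, 0, 0, 0, 0]
}}

```text
t: 8.35
eef_pos: [0.5401, -0.2546, 0.0781]
tool_rot: [-0.0, 0.007, 1.0, 0.0]
contact_force: [0.8, -0.7, 0.6]
gripper_width: -0.004
grasp_force: 0.2
```

Call:
{"op": "arm_command", "data": {
  "commands": [0, 0.001, 0, 0, 0, 0, 0, 0, 0.002, 0, 0, 0, 0, 0, 0, 0.002, 0, 0, 0, 0, 0]
}}

```text
t: 8.65
eef_pos: [0.5401, -0.2526, 0.0781]
tool_rot: [-0.0, 0.007, 1.0, 0.0]
contact_force: [0.4, -0.2, 0.0]
gripper_width: -0.002
grasp_force: 0.2
```

Call:
{"op": "arm_command", "data": {
  "commands": [0, 0.001, 0, 0, 0, 0, 0, 0, 0.0015, 0, 0, 0, 0, 0, 0, 0.0015, 0, 0, 0, 0, 0]
}}

```text
t: 8.95
eef_pos: [0.5402, -0.2512, 0.0781]
tool_rot: [0.0, 0.007, 1.0, 0.0]
contact_force: [0.2, -1.5, 0.2]
gripper_width: -0.004
grasp_force: 0.3
```

Call:
{"op": "arm_command", "data": {
  "commands": [0, 0.001, 0, 0, 0, 0, 0, 0, 0.0015, 0, 0, 0, 0, 0, 0, 0.0015, 0, 0, 0, 0, 0]
}}

```text
t: 9.25
eef_pos: [0.5402, -0.2497, 0.0781]
tool_rot: [-0.0, 0.007, 1.0, 0.0]
contact_force: [0.6, -0.5, 0.9]
gripper_width: 0.002
grasp_force: 0.3
```

Call:
{"op": "arm_command", "data": {
  "commands": [0, 0.001, 0, 0, 0, 0, 0, 0, 0.0015, 0, 0, 0, 0, 0, 0, 0.0015, 0, 0, 0, 0, 0]
}}

```text
t: 9.55
eef_pos: [0.5402, -0.2482, 0.078]
tool_rot: [0.0, 0.007, 1.0, 0.0]
contact_force: [-0.1, 0.1, 0.3]
gripper_width: 0.0
grasp_force: 0.3
```

```bash
python3 go.py
python3 - <<'E'
from blk import *
d=read_camera("scene");e=read_camera("top")
a=cv2.resize(d["img"][165:225,240:340,::-1],None,fx=7,fy=7,interpolation=cv2.INTER_CUBIC)
b=cv2.resize(e["img"][190:230,215:315,::-1],None,fx=7,fy=7,interpolation=cv2.INTER_CUBIC)
cv2.imwrite("pics/sc7.png",np.vstack([a,b[:180]]))
for n,D,of in(("S",d,(240,165)),("T",e,(215,190))):
  for p in((50,0,76),(50,0,80),(50,-6,83),(50,6,83),(40,-6,83),(40,6,83),(-150,6,83),(-150,-6,83)): print(n,p,np.round((np.array(proj(D,toW(np.array(p)/1e3)))-of+.5)*7))
E
```

```text
t 9.55 block mm [-157.2   -0.2   78. ] F [-0.1  0.1  0.3] rot [ 0.01  0.   -0.01]
S (50, 0, 76) [171. 117.]
S (50, 0, 80) [170. 110.]
S (50, -6, 83) [180.  96.]
S (50, 6, 83) [159. 113.]
S (40, -6, 83) [198. 107.]
S (40, 6, 83) [177. 124.]
S (-150, 6, 83) [549. 357.]
S (-150, -6, 83) [570. 337.]
T (50, 0, 76) [282. 143.]
T (50, 0, 80) [281. 141.]
T (50, -6, 83) [282. 122.]
T (50, 6, 83) [277. 156.]
T (40, -6, 83) [310. 126.]
T (40, 6, 83) [305. 159.]
T (-150, 6, 83) [851. 226.]
T (-150, -6, 83) [855. 192.]
```

View pics/sc7.png

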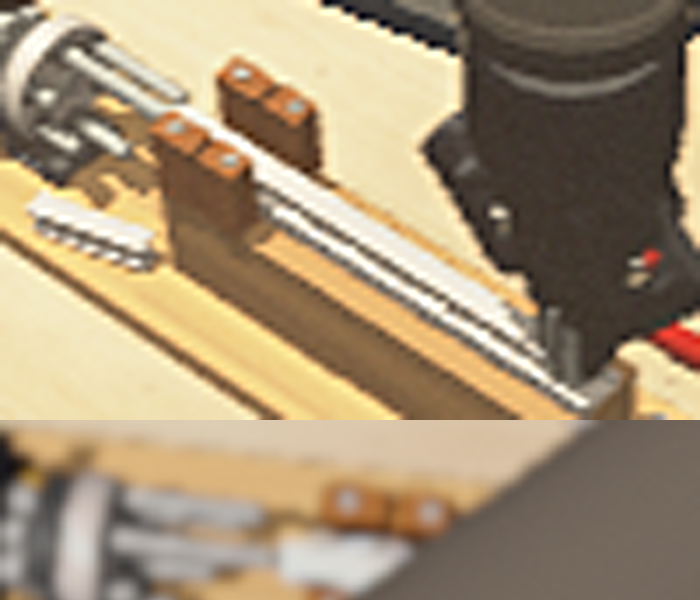

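In the top view (lower half) the came's front edge is at crop column about 280, where front x=50 predicts 277–282. It is therefore at or just short of the rod tip. I'll creep in 1 mm steps until there is resistance.

Call:
{"op": "arm_command", "data": {
  "commands": [0, 0.0005, 0, 0, 0, 0, 0, 0, 0.001, 0, 0, 0, 0, 0, 0, 0.001, 0, 0, 0, 0, 0]
}}

```text
t: 9.95
eef_pos: [0.5402, -0.2473, 0.0781]
tool_rot: [0.0, 0.007, 1.0, 0.0]
contact_force: [-0.3, -1.2, 0.6]
gripper_width: 0.001
grasp_force: 0.4
```

Call:
{"op": "arm_command", "data": {
  "commands": [0, 0.0005, 0, 0, 0, 0, 0, 0, 0.001, 0, 0, 0, 0, 0, 0, 0.001, 0, 0, 0, 0, 0]
}}

```text
t: 10.25
eef_pos: [0.5402, -0.2463, 0.0781]
tool_rot: [0.0, 0.007, 1.0, -0.0]
contact_force: [0.4, -0.8, -0.3]
gripper_width: 0.002
grasp_force: 0.5
```

Call:
{"op": "arm_command", "data": {
  "commands": [0, 0.0005, 0, 0, 0, 0, 0, 0, 0.001, 0, 0, 0, 0, 0, 0, 0.001, 0, 0, 0, 0, 0]
}}

```text
t: 10.55
eef_pos: [0.5401, -0.2461, 0.0781]
tool_rot: [0.0, 0.008, 1.0, -0.0]
contact_force: [0.0, -3.5, -0.3]
gripper_width: 0.001
grasp_force: 2.0
```

Call:
{"op": "arm_command", "data": {
  "commands": [0, 0.0005, 0, 0, 0, 0, 0, 0, 0.001, 0, 0, 0, 0, 0, 0, 0.001, 0, 0, 0, 0, 0]
}}

```text
t: 10.85
eef_pos: [0.5402, -0.2459, 0.0783]
tool_rot: [0.0, 0.008, 1.0, -0.001]
contact_force: [0.5, -5.7, -0.6]
gripper_width: 0.002
grasp_force: 3.2
```

The push is blocked with the force rising to 5.7 N, so the came is against the rod. I'll back off and lift clear.

Call:
{"op": "arm_command", "data": {
  "commands": [0, -0.005, 0, 0, 0, 0, 0, 0, -0.03, 0, 0, 0, 0, 0, 0, -0.06, 0, 0, 0, 0, 0, 0, -0.08, -0.03, 0, 0, 0, 0, 0, -0.1, -0.08, 0, 0, 0, 0, 0, -0.14, -0.12, 0, 0, 0, 0, 0, -0.14, -0.12, 0, 0, 0, 0, 0, -0.14, -0.12, 0, 0, 0, 0]
}}

```text
t: 11.65
eef_pos: [0.5384, -0.3857, 0.1995]
tool_rot: [0.001, 0.008, 1.0, -0.0]
contact_force: [0.2, -0.4, -0.0]
gripper_width: 0.0
grasp_force: 0.0
```

```bash
python3 go.py
python3 - <<'E'
from blk import *
d=read_camera("scene");e=read_camera("top")
a=cv2.resize(d["img"][150:230,222:332,::-1],None,fx=6,fy=6,interpolation=cv2.INTER_CUBIC)
b=cv2.resize(e["img"][195:220,205:315,::-1],None,fx=6,fy=6,interpolation=cv2.INTER_CUBIC);cv2.imwrite("pics/f.png",np.vstack([a[:440],b]))
E
```

```text
t 11.65 block mm [-294.8   -0.3  199.5] F [ 0.2 -0.4 -0. ] rot [-0.05  0.14 -0.13]
```

View pics/f.png

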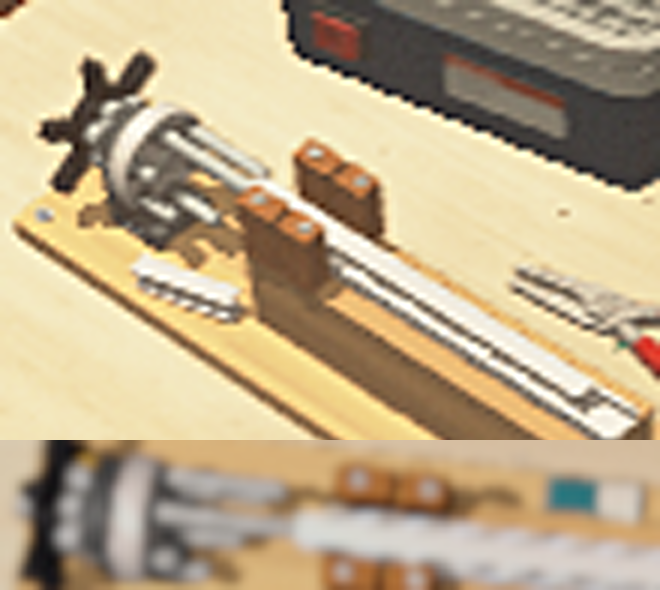

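The came lies flat in the trough with its front at crop (245,180) meeting the top rod. The wheel is clicked in with an arm up at (93,65), and the bystanders have not moved.

```bash
python3 -c "from station import hand_in; print(hand_in())"
```

```text
the job is handed in; nothing more can be done
None
```

The star wheel was flicked one click so the longest rod is at the top, the came was pushed until it stopped against that rod, and the job is handed in; no verdict came back.

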